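# Press a card carrier onto the test station's hidden pin

### The job

Test a spare card: pick up the blue card carrier by its black grip and lower it level into the channel of the test station, about 25 mm short of the channel's middle on the open-end side, so that it rests on the tip of the locating pin with its hole not yet over it. Then slide it along the channel towards the red stop until the hidden pin finds the hole and the carrier drops on. Press it fully down against the sprung contact strips and finish while still holding it pressed down; leave the black module, the blue bin and the carton where they are.

Things in the scene. Friction and masses are not known exactly. Their poses are not given: they have to be found in the camera images.
- carrier_grip (a point): Middle of the card carrier's black grip, 45 mm above the underside. Grip: 60 (x) x 28 (y) mm, from 20 to 64 mm above the underside; pinch its 28 mm width (along y). Carrier: loose blue block 100 (x) x 80 (y) x 20 mm high under the grip, flat on the bench, 0.25 to 0.5 kg. x along its length, z up; half a turn makes no difference.
- carrier_hole (a point): Mouth of the blind round hole in the middle of the carrier's underside, straight below the grip: 16 mm diameter with a 2 mm chamfer, 16 mm deep. Same axes as the grip point.
- station: Test station, fixed: aluminium base 210 (x) x 130 (y) mm. Origin: middle of its underside, on the bench. x runs along the channel from the open end (-x) to the red stop (face at x = +86 mm, top 54 mm up); z up. Fences along both sides leave a channel 87 mm wide (y = +-43.5 mm), upright to 52 mm above the bench, with yellow lips flaring outward up to 62 mm.
- pin_zone (a point): Point on the channel's centre line above the station's origin, 42 mm above the bench: the level of the pin's tip. The fixed steel pin stands on the centre line within 10 mm of here along the station's x (differs each time, not reported). 13 mm diameter, its top 5 mm tapering to a 5 mm tip. Carrier underside: 42 mm up riding on the tip, 34 mm when dropped on, 28 mm fully pressed.
- strips (a joint): How far the two black sprung contact strips (120 x 20 mm each, at y = +-26 mm of the station, top 34 mm above the bench at rest) are pressed down: 0 at rest, 0.006 m fully down on a hard stop. Springs: about 6.5 N to start, 11 N fully down (the carrier's own weight does not move them); they rise again when let go.
- spare_module: Bystander: loose black ribbed module 100 x 52 x 100 mm high. Origin at the middle of its underside.
- parts_bin: Bystander: loose open blue bin 160 x 110 x 80 mm high with small cards in it. Origin at the middle of its underside.
- carton: Bystander: loose cardboard carton 110 x 90 x 70 mm high. Origin at the middle of its underside.
Mind the look-alikes: they are no part of the job. Several things look just like the part that bears carrier_grip: the one meant starts farthest from the robot's base. Leave any orange look-alike of the station alone.

How it is judged (in metres and radians):
On the way, in this order (a step that is already met when the one before it is completed fails the run):
1. The carrier rests level on the pin's tip in the channel, its hole still short of the pin on the open-end side (contact force between carrier and station above 0.5 N and x of carrier_hole in the frame of station between -0.06 and -0.012 m and y of carrier_hole in the frame of station between -0.008 and 0.008 m and z of carrier_hole in the frame of station between 0.039 and 0.046 m and angle between carrier_hole's own z axis and vertical below 0.1 rad), for 0.1 s.
2. The carrier has dropped level onto the pin (z of carrier_hole in the frame of station below 0.0365 m and x of carrier_hole in the frame of station between -0.015 and 0.015 m and angle between carrier_hole's own z axis and vertical below 0.08 rad), for 0.1 s.
At the end, for the whole second after the job is handed in: Carrier on the pin: level (0.06 rad), square in the channel (0.15 rad), hole within 15 mm along and 6 mm across of the station's middle, underside below 31 mm, strips pressed at least 4.5 of 6 mm, and the gripper still touching the carrier with over 2 N (value of joint strips above 0.0045 m and z of carrier_hole in the frame of station below 0.031 m and x of carrier_hole in the frame of station between -0.015 and 0.015 m and y of carrier_hole in the frame of station between -0.006 and 0.006 m and angle between the x axis of carrier_hole and the x axis of station, either way round below 0.15 rad and angle between carrier_hole's own z axis and vertical below 0.06 rad and contact force between any of the fingers, the arm and carrier above 2 N); the arm keeps its last pose, push and grip.
It fails at once if The spare module is shifted by more than 30 mm or tipped (distance of spare_module from where it was at the start of the episode above 0.03 m or angle between spare_module's own z axis and vertical above 0.4 rad).
It fails at once if The parts bin is shifted by more than 30 mm or tipped (distance of parts_bin from where it was at the start of the episode above 0.03 m or angle between parts_bin's own z axis and vertical above 0.4 rad).
It fails at once if The carton is shifted by more than 30 mm or tipped (distance of carton from where it was at the start of the episode above 0.03 m or angle between carton's own z axis and vertical above 0.4 rad).
It also fails if it takes over 58 s, if anything falls off the work surface, if the arm or the gripper's body presses on something with over 40 N, if the wrist force passes 120 N, or if a joint passes its speed limit or range.

### The arm

A 6-joint arm with a two-finger parallel gripper is mounted at the origin on the work surface. World frame = base frame: x ahead of the robot, y to its left, z up, the work surface at z = 0. Lengths are in mm, angles in rad, forces in N, time in s.
With the tool pointing down it reaches from about 275 to 750 mm from the base axis. Payload 10.2 kg.
Tool frame: the origin (TCP) lies at the very end of the fingers, on their centre line; the grasp point (between the pads) lies ctrl.grip_depth behind it (ctrl.grip_depth is the distance from the TCP to the grasp point, in mm); z points along the fingers, y is the direction in which the jaws open and shut (so a half turn about z gives the same grasp; the last joint's range is limited). The gripper opens to 85 mm and grips with 20 to 120 N. Pads are 22 mm wide; open, the fingers measure 114 mm over their backs; the gripper's body (76 mm by 85 mm) begins 54 mm behind the grasp point. The pads swing forward as they close: fully open they stand 13 mm farther back than shut.
Start: joints at [-1.372, 0.313, 1.498, -0, 1.331, -0.223], TCP at [214.925, -478.997, 194.694] pointing down, gripper open.
Joint ranges: [-2.94, 2.94], [-0.97, 2.17], [0.19, 2.56], [-1.23, 4.37], [0.02, 3.11], [-2.88, 2.88]. Speed limits (rad/s): [2.39, 2.39, 3.01, 3.14, 3.14, 3.14].

### API

Orientations are given as a unit quaternion [w, x, y, z].
In Python, from rig import telemetry, eyes, ctrl, nets gives the robot as it stands. The module is installed in compiled form; this text tells all that it offers.
- The arm moves only by the tool drive_tool, never from a script. Its argument "series" is text: rows parted by semicolons, each of 7 numbers parted by spaces: the shift along the tool's x, y, z normalised to -1 to 1, where 1 is 0.12 m, then the turn, a rotation vector about the tool's x, y, z normalised to -1 to 1, where 1 is 0.5 rad, then the opening, from 0 (shut) to 1 (fully open). In form: tx ty tz wx wy wz hand; .... A call has 1 to 20 rows; each row is the pose to reach, as a shift and turn from the pose measured when the call began, along the tool's axes at that moment; what a row does not reach only later rows make up. A row lasts 1/10 s, in which the tool goes at most 50 mm and 8.59 degrees, less where a joint would pass 70% of its speed; a pose out of reach is approached as far as the arm can. A call with a number of a shift or a turn outside -1 to 1 is refused whole. A call with a gripper value outside its range is refused whole. The fingers move at their own pace and stop on an object; "newtons" is the grip in N (left out, the last holds). Time passes only in rows, so rows that repeat a pose let the fingers close. It gives the time, the measured TCP pose, the force and the opening at its end, in the units of the state.
- telemetry.sense(): the state, without advancing time (a new reading comes with each control period).
- eyes.capture(name): name is "scene" or "side" or "wrist"; returns a dict with "frame" (420x560x3 uint8, red, green, blue), "fx", "fy", "cx", "cy" (pixels), "D" ([k1, k2, p1, p2, k3] as OpenCV has them; the pictures are not rectified), "view" (4x4, takes a point from world to camera coordinates). Camera axes: x right, y up, looking along -z (the intrinsics and any distortion apply to the point x, -y, -z); pixel columns grow to the right and rows downward; lengths in mm; the calibration is good to about 2 mm. A picture is of the moment at which its call begins. There is no depth.
- ctrl.finish_job(): hands the job in, once; it reports no verdict.
Trained networks look in a picture, given as the dict that the camera call returned (one of the last four; its "shot" number tells which), for a name from the list of things; names that differ only in an ending like _2 or _b are one class to them, and where a whole thing is asked for, a point or a joint stands for the part that bears it (a point fixed in the world has none). Each returns a list of dicts, best first, with "confidence" (0 to 1); they miss things now and then, are a little off and sometimes report something else, mostly with a low value. They report only what shows in the picture. A call takes as long as a camera call. They do not tell look-alikes from the thing itself.
- nets.spot_in(name, picture): "rect" ([left, top, right, bottom] in pixels, round what is visible of it).
The state is a dict: "time_s": time; "joints": joint angles; "dq": joint speeds; "tau": joint torques, N m; "eef_pos": TCP position; "ee_rot": TCP orientation; "force": force on the tool from outside, world axes, zero at the start; "wrist_torque": the same for the moment, N m; "grip_width": opening from 0.0 (shut) to 1.0 (fully open).
Only numpy, scipy, OpenCV 4.12 (cv2) and the standard library are available. Lean on these libraries where they do the work, as an engineer would, in place of code of your own. Each camera call takes 0.05 s, during which the arm holds its last target. There are 200 camera calls.

## Working session

There is one attempt and no reset: what is moved stays moved. The work goes in short steps, Python scripts to look and compute and a tool call to move; the robot and the scene stay as the last step left them, time stands still between calls to the robot, and variables do not carry over. Pictures are saved under pics/ and viewed, about 8 in all and at most 12, crops included, and the job is handed in when it is done.

Besides the shell and the picture viewer there is one more tool, called in YAML: its name, and indented under it one key for each argument. drive_tool: Moves the arm, as the interface text tells. Scaled input: -1 to 1 covers 0.12 m each way for a shift and 0.5 rad each way for a turn. Its arguments: {"type":"object","properties":{"series":{"type":"string"},"newtons":{"type":"number"}},"required":["series"]}

```bash
mkdir -p pics; cat > h.py <<'E'
import numpy as np, cv2
from rig import telemetry, eyes, ctrl, nets
def ray(c,uv):
    K=np.array([[c['fx'],0,c['cx']],[0,c['fy'],c['cy']],[0,0,1.]])
    p=cv2.undistortPoints(np.array([[uv]],float),K,np.array(c['D'],float))[0,0]
    V=np.array(c['view']); R=V[:3,:3]; o=-R.T@V[:3,3]
    return o, R.T@np.array([p[0],-p[1],-1.])
def atz(c,uv,z):
    o,d=ray(c,uv); return o+d*(z-o[2])/d[2]
def proj(c,P):
    K=np.array([[c['fx'],0,c['cx']],[0,c['fy'],c['cy']],[0,0,1.]])
    V=np.array(c['view']); q=(V[:3,:3]@np.atleast_2d(np.array(P,float)).T).T+V[:3,3]
    q=q*[1,-1,-1]
    return cv2.projectPoints(q.reshape(-1,1,3),np.zeros(3),np.zeros(3),K,np.array(c['D'],float))[0][:,0]
def save(n,im): cv2.imwrite('pics/'+n+'.png',im[...,::-1])
E
python3 - <<'E'
from h import *
s=telemetry.sense(); print(s, ctrl.grip_depth)
ims=[]
for n in ['scene','side','wrist']:
    c=eyes.capture(n); ims.append(c['frame'])
    for t in ['carrier_grip','station','spare_module','parts_bin','carton']:
        for r in nets.spot_in(t,c): print(n,t,np.round(r['rect']),round(r['confidence'],2), np.round(atz(c,[(r['rect'][0]+r['rect'][2])/2,(r['rect'][1]+r['rect'][3])/2],30)[:2]))
save('a_scene',ims[0]);save('a_side',ims[1]);save('a_wrist',ims[2])
E
```

```text
{'time_s': 0.0, 'joints': array([-1.37241476e+00,  3.13421508e-01,  1.49847588e+00, -6.99963354e-06,
        1.33101792e+00, -2.23387740e-01]), 'dq': array([-0.00064613,  0.00107677, -0.00287029, -0.00219683,  0.00010954,
        0.00027887]), 'tau': array([-5.78218878e-04, -4.12265396e+01, -2.59742063e+01, -1.93321243e-04,
        4.13801288e-03, -2.55859402e-05]), 'eef_pos': array([ 214.84937654, -478.66903478,  194.13509352]), 'ee_rot': array([-6.61316486e-04,  9.77845729e-01,  2.09325808e-01,  4.86952218e-06]), 'force': array([ 0.16318024, -0.02412869,  0.52311319]), 'wrist_torque': array([-0.00955817, -0.00775652,  0.00861055]), 'grip_width': 0.9982760885485676} 18.700000000000003
scene carrier_grip [244. 175. 286. 203.] 0.78 [ 516. -152.]
scene carrier_grip [289. 166. 319. 189.] 0.63 [ 368. -126.]
scene station [374. 225. 440. 299.] 0.62 [351. 359.]
scene station [275. 210. 349. 276.] 0.57 [535. 138.]
scene spare_module [346. 280. 396. 332.] 0.89 [544. 414.]
scene parts_bin [184. 213. 252. 278.] 0.6 [775. -13.]
scene parts_bin [243. 174. 284. 201.] 0.48 [ 516. -159.]
scene carton [217. 129. 258. 164.] 0.61 [ 463. -413.]
side carrier_grip [242. 233. 282. 267.] 0.92 [ 490. -199.]
side carrier_grip [184. 262. 217. 305.] 0.9 [ 323. -310.]
side carrier_grip [189. 224. 233. 261.] 0.56 [ 350. -154.]
side station [230. 165. 298. 212.] 0.79 [527. 106.]
side station [189. 141. 239. 178.] 0.71 [364. 318.]
side spare_module [249. 130. 275. 155.] 0.69 [557. 442.]
side spare_module [224. 169. 298. 212.] 0.67 [516.  96.]
side parts_bin [314. 182. 375. 227.] 0.66 [774. -10.]
side carton [233. 290. 284. 343.] 0.65 [ 457. -427.]
side carton [245. 236. 283. 264.] 0.29 [ 496. -199.]
wrist carrier_grip [ 71.   0. 196.  45.] 0.76 [ 287. -315.]
```

View pics/a_scene.png

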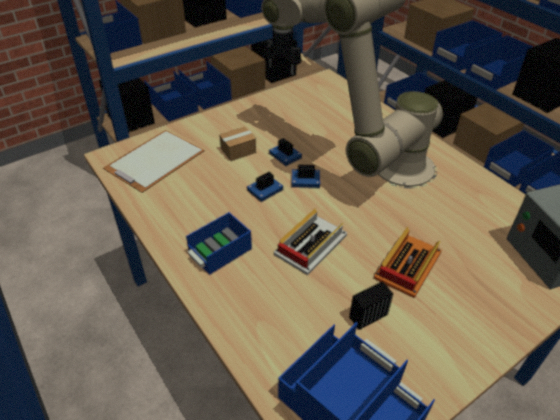

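View pics/a_side.png

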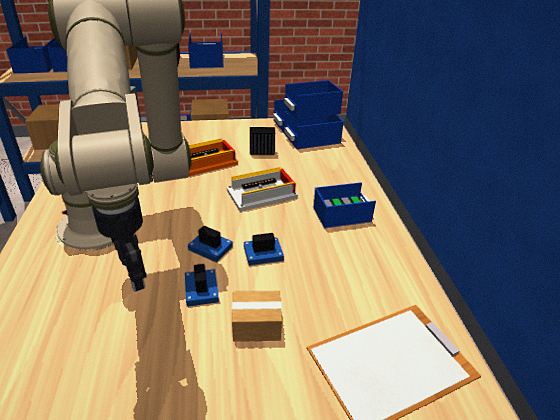

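Carrier look-alikes in the scene image are at (265,187), (286,152) and (306,176). In world coordinates these are about (500,-195), (325,-305) and (355,-145). The farthest from the base is the one at scene (265,187), side (263,248). The station is the aluminium one at scene (311,243), with its red end towards world +x; the orange one at (408,262) is the look-alike. I'll move over the carrier for a close view.

drive_tool:
  series: "0.4 -0.15 -0.2 0 0 0 1; 0.8 -0.3 -0.4 0 0 0 1; 1 -0.4 -0.5 0 0 0 1; 1 -0.4 -0.5 0 0 0 1"

```text
time_s: 1.3
eef_pos: [307.5, -384.1, 257.5]
ee_rot: [0.002, 0.977, 0.211, 0.001]
force: [0.3, -1.7, 0.2]
grip_width: 0.996
```

drive_tool:
  series: "0.4 -0.15 0 0 0 0 1; 0.8 -0.3 0 0 0 0 1; 1 -0.4 0 0 0 0 1; 1 -0.4 0 0 0 0 1"

```text
time_s: 1.7
eef_pos: [398.4, -288.6, 257.1]
ee_rot: [0.002, 0.977, 0.213, 0.001]
force: [-0.4, -0.3, -1.4]
grip_width: 0.995
```

```bash
python3 - <<'E'
from h import *
s=telemetry.sense(); print(s['eef_pos'],s['time_s'])
c=eyes.capture('wrist'); save('b_wrist',c['frame'])
V=np.array(c['view']); print('cam',-V[:3,:3].T@V[:3,3], V[:3,:3])
for r in nets.spot_in('carrier_grip',c): print(r, atz(c,[(r['rect'][0]+r['rect'][2])/2,(r['rect'][1]+r['rect'][3])/2],30)[:2])
E
```

```text
[ 398.4338977  -288.62113088  257.08094708] 1.7
cam [ 465.25953422 -257.18084822  435.84439585] [[ 0.41656694 -0.90909647  0.00394929]
 [ 0.87094185  0.39783072 -0.28842852]
 [ 0.2606382   0.12358939  0.95749329]]
{'rect': [170.5, 0.0, 271.1, 92.3], 'confidence': 0.82} [ 484.79640936 -188.42707951]
{'rect': [79.7, 95.0, 200.9, 201.7], 'confidence': 0.69} [ 353.83043566 -148.29853785]
{'rect': [207.0, 176.6, 309.1, 265.5], 'confidence': 0.57} [ 330.95815442 -297.32981656]
```

View pics/b_wrist.png

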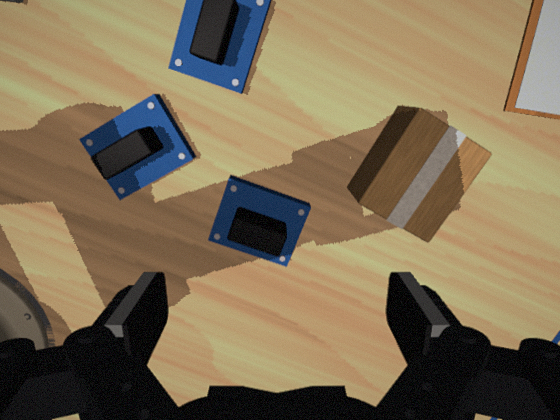

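The wrist view shows three carriers: the target at (220,40), cut off at the top, the others at (138,148) and (260,220). I'll move on so the target is fully in view.

drive_tool:
  series: "0.3 -0.1 0 0 0 0 1; 0.6 -0.3 0 0 0 0 1; 0.7 -0.4 0 0 0 0 1; 0.7 -0.4 0 0 0 0 1"

```text
time_s: 2.2
eef_pos: [453.3, -212.3, 256.6]
ee_rot: [0.002, 0.977, 0.212, 0.0]
force: [-0.1, 0.2, 0.2]
grip_width: 1.002
```

```bash
python3 - <<'E'
from h import *
s=telemetry.sense(); print(s['eef_pos'],s['ee_rot'],s['time_s'])
c=eyes.capture('wrist'); im=c['frame']; 
for r in nets.spot_in('carrier_grip',c): print(r, atz(c,[(r['rect'][0]+r['rect'][2])/2,(r['rect'][1]+r['rect'][3])/2],30)[:2])
hsv=cv2.cvtColor(im,cv2.COLOR_RGB2HSV)
m=((hsv[...,0]>100)&(hsv[...,0]<125)&(hsv[...,1]>120)&(hsv[...,2]>60)).astype(np.uint8)
o=im.copy()
n,L,st,ce=cv2.connectedComponentsWithStats(m)
for i in range(1,n):
    if st[i,4]>1500:
        h=cv2.convexHull(np.argwhere(L==i)[:,::-1].astype(np.int32))[:,0]
        # hull at top plane z=20
        w=np.array([atz(c,p,20)[:2] for p in h],np.float32)
        r=cv2.minAreaRect(w); print(ce[i],r)
        b=cv2.boxPoints(r); q=proj(c,np.c_[b,np.full(4,20)])
        cv2.polylines(o,[np.int32(np.round(q))],True,(255,255,0),1)
save('c_wrist',o)
E
```

```text
[ 453.29369174 -212.28885998  256.59817344] [1.99216024e-03 9.77190123e-01 2.12356479e-01 4.68684823e-04] 2.2
{'rect': [131.5, 168.4, 238.6, 261.6], 'confidence': 0.83} [ 358.14061616 -142.80642632]
{'rect': [218.5, 54.7, 317.4, 168.5], 'confidence': 0.82} [ 500.57179702 -181.750264  ]
{'rect': [251.5, 238.9, 347.5, 327.0], 'confidence': 0.63} [ 334.45171187 -297.49448266]
[264.89482168 110.64315938] ((496.6746826171875, -179.1014862060547), (98.72433471679688, 78.8044662475586), 5.6752238273620605)
[185.89859551 211.88960674] ((349.5723876953125, -140.59002685546875), (79.37106323242188, 100.00799560546875), 52.94047164916992)
[295.73217802 275.35486412] ((325.4501953125, -299.201416015625), (79.49626159667969, 99.58626556396484), 4.557600498199463)
```

View pics/c_wrist.png

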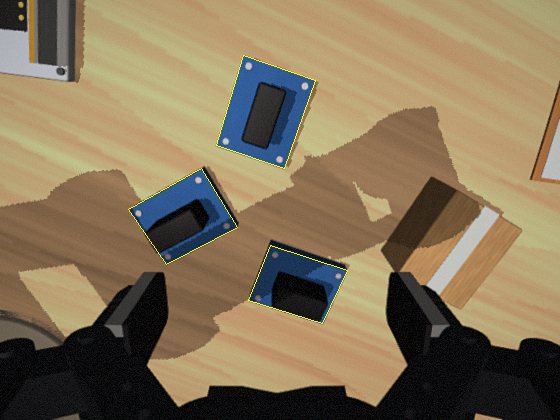

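The target outline (yellow) fits the blue block around (265,111). Its centre is (496.7,-179.1) and its yaw is 5.7°, which matches "farthest" (528 mm from the base). I'll align over it and descend.

drive_tool:
  series: "0.2 -0.05 0.2 0 0 0.25 1; 0.4 -0.1 0.5 0 0 0.5 1; 0.44 -0.1 0.8 0 0 0.66 1; 0.44 -0.1 1 0 0 0.66 1; 0.44 -0.1 1 0 0 0.66 1; 0.44 -0.1 1 0 0 0.66 1"

```text
time_s: 2.9
eef_pos: [495.9, -183.1, 137.4]
ee_rot: [0.002, 0.999, 0.047, 0.001]
force: [0.6, -0.8, 0.7]
grip_width: 1.002
```

```bash
cat >> h.py <<'E'
def blue(c,z,roi=None):
    hsv=cv2.cvtColor(c['frame'],cv2.COLOR_RGB2HSV)
    m=((hsv[...,0]>100)&(hsv[...,0]<125)&(hsv[...,1]>120)&(hsv[...,2]>60)).astype(np.uint8)
    n,L,st,ce=cv2.connectedComponentsWithStats(m)
    for i in range(1,n):
        if st[i,4]>1500:
            h=cv2.convexHull(np.argwhere(L==i)[:,::-1].astype(np.int32))[:,0]
            w=np.array([atz(c,p,z)[:2] for p in h],np.float32)
            print(ce[i],st[i],cv2.minAreaRect(w))
def tcp():
    s=telemetry.sense(); q=s['ee_rot']
    print(s['time_s'],s['eef_pos'],'yaw',np.degrees(2*np.arctan2(q[2],q[1])),'q',q,'F',s['force'],s['grip_width'])
E
python3 - <<'E'
from h import *
tcp()
c=eyes.capture('wrist'); blue(c,20); save('d',c['frame'])
E
```

```text
2.9 [ 495.88580418 -183.10381345  137.37688132] yaw 5.406165063129651 q [2.36989538e-03 9.98884090e-01 4.71600378e-02 9.43287019e-04] F [ 0.5764094  -0.79676596  0.68156545] 1.0022899015771087
[271.1811269  177.54948891] [ 220  124  102  121 8022] ((497.2471923828125, -178.90945434570312), (99.66374206542969, 79.0614013671875), 5.532174587249756)
[216.81039823 325.0079646 ] [ 154  277  129  109 4520] ((349.6179504394531, -140.582763671875), (79.87997436523438, 99.49022674560547), 52.940006256103516)
[359.16425756 356.41349102] [ 327  337   79   61 2283] ((329.00091552734375, -285.08984375), (69.6921157836914, 72.96061706542969), 4.673300266265869)
```

drive_tool:
  series: "0.014 -0.034 0.3 0 0 0 1; 0.014 -0.034 0.6 0 0 0 1; 0.014 -0.034 0.8 0 0 0 1; 0.014 -0.034 0.92 0 0 0 1; 0.014 -0.034 0.92 0 0 0 1; 0.014 -0.034 0.92 0 0 0 1; 0.014 -0.034 0.92 0 0 0 0; 0.014 -0.034 0.92 0 0 0 0; 0.014 -0.034 0.92 0 0 0 0; 0.014 -0.034 0.92 0 0 0 0; 0.014 -0.034 0.92 0 0 0 0; 0.014 -0.034 0.92 0 0 0 0; 0.014 -0.034 0.92 0 0 0 0; 0.014 -0.034 0.92 0 0 0 0"
  newtons: 80

```text
time_s: 4.35
eef_pos: [498.0, -179.5, 27.6]
ee_rot: [0.003, 0.999, 0.047, 0.002]
force: [-0.2, -0.9, -0.4]
grip_width: 0.002
```

```bash
python3 - <<'E'
from h import *
tcp()
c=eyes.capture('wrist'); blue(c,20); save('e',c['frame'])
E
```

```text
4.35 [ 497.98214346 -179.48278026   27.63993582] yaw 5.421081438649123 q [0.0028436  0.99887584 0.04728996 0.00162052] F [-0.20255093 -0.89620011 -0.36457732] 0.0024795898511407286
[274.89897914 214.99624225] [  196   146   159   177 15967] ((497.1258544921875, -178.75173950195312), (99.68585205078125, 79.32878875732422), 5.514869689941406)
```

View pics/e.png

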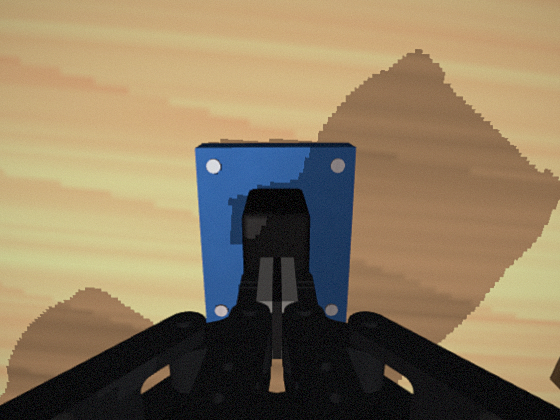

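```bash
python3 - <<'E'
from h import *
tcp()
c=eyes.capture('wrist')
T=np.array([497.1,-178.8,0]);a=np.radians(5.5);X=np.array([np.cos(a),np.sin(a),0]);Y=np.array([-np.sin(a),np.cos(a),0])
for z in (20,64):
  print(z,[np.round(proj(c,T+X*i*30+Y*j*14+[0,0,z])[0]).tolist() for i in(1,-1) for j in (-1,1)])
p=telemetry.sense()['eef_pos']
for z in (0,18.7,40,60,80): print(z,proj(c,p+[0,0,z])[0], proj(c,p+[0,0,z]+11*X)[0])
o=cv2.resize(c['frame'][130:400,150:410],None,fx=2.2,fy=2.2,interpolation=cv2.INTER_CUBIC)
save('f',np.clip(o.astype(float)*2.5,0,255).astype(np.uint8))
E
```

```text
4.4 [ 497.93922095 -179.45806684   27.59111682] yaw 5.4219980859023424 q [0.0028138  0.99887565 0.04729796 0.00155617] F [0.08303313 1.1404223  0.17242828] 0.002498096031940649
20 [[303.0, 185.0], [248.0, 185.0], [301.0, 291.0], [250.0, 291.0]]
64 [[311.0, 211.0], [240.0, 211.0], [307.0, 340.0], [244.0, 340.0]]
0 [276.8099099  244.58254414] [276.77275385 224.209575  ]
18.7 [277.05692309 260.00707289] [277.02064585 237.81171796]
40 [277.40759745 281.8980809 ] [277.37430461 257.2158911 ]
60 [277.83194644 308.37786798] [277.8051149  280.85069729]
80 [278.39325362 343.38615302] [278.38004419 312.38783717]
```

View pics/f.png

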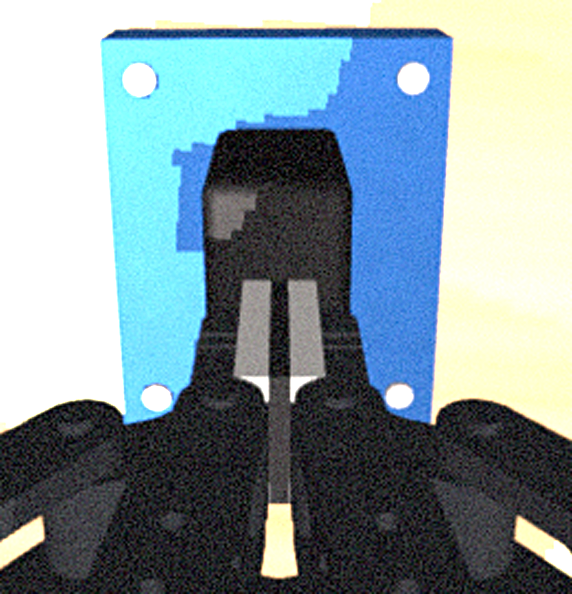

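The fingers read as shut, yet the picture shows them entering the grip's top. I'll test this with a small lift.

drive_tool:
  series: "0 0 -0.1 0 0 0 0; 0 0 -0.25 0 0 0 0; 0 0 -0.25 0 0 0 0; 0 0 -0.25 0 0 0 0"

```text
time_s: 4.85
eef_pos: [498.0, -179.4, 58.0]
ee_rot: [0.003, 0.999, 0.047, 0.002]
force: [-0.3, 0.4, 0.6]
grip_width: -0.001
```

```bash
python3 - <<'E'
from h import *
tcp()
c=eyes.capture('wrist'); blue(c,20); blue(c,50)
d=eyes.capture('side')
for r in nets.spot_in('carrier_grip',d)+nets.spot_in('carrier_grip',c): print(r)
o1=cv2.resize(c['frame'][100:400,140:420],(560,600)); o2=cv2.resize(d['frame'][190:290,190:300],None,fx=2,fy=2)
o2=cv2.resize(d['frame'][200:340,180:300],(240,280)); p=np.zeros((600,240,3),np.uint8);p[:280]=o2
save('g',np.clip(np.hstack([o1,p]).astype(float)*1.8,0,255).astype(np.uint8))
E
```

```text
4.85 [ 497.98480322 -179.39469051   57.9629104 ] yaw 5.420923352456898 q [0.0030796  0.99887461 0.04728852 0.00195704] F [-0.25923729  0.38459556  0.60240676] -0.0013110314259298524
[274.9749785  202.95245914] [  206   139   139   157 12789] ((497.2533264160156, -178.95465087890625), (99.60791778564453, 79.08389282226562), 5.684401988983154)
[274.9749785  202.95245914] [  206   139   139   157 12789] ((507.4508056640625, -177.89239501953125), (85.8309097290039, 68.14563751220703), 5.68441104888916)
{'rect': [187.1, 223.7, 233.3, 263.8], 'confidence': 0.97}
{'rect': [185.0, 263.9, 213.9, 306.1], 'confidence': 0.81}
{'rect': [242.8, 234.1, 284.2, 267.0], 'confidence': 0.63}
{'rect': [206.5, 135.9, 344.8, 294.8], 'confidence': 0.81}
{'rect': [144.5, 369.5, 286.8, 390.0], 'confidence': 0.58}
{'rect': [408.1, 386.0, 414.5, 396.8], 'confidence': 0.52}
```

View pics/g.png

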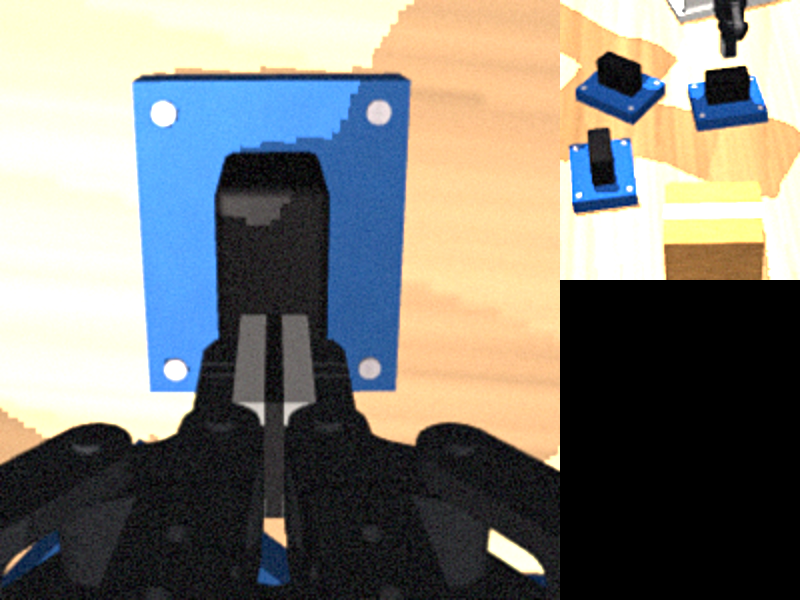

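```bash
python3 - <<'E'
from h import *
d=eyes.capture('side'); s=telemetry.sense(); p=s['eef_pos']
for z in (0,20,40,60,80,100): print(z,proj(d,p+[0,0,z])[0])
c=eyes.capture('scene')
for z in (0,20,40,60,80,100): print(z,proj(c,p+[0,0,z])[0])
print(s['joints'])
a=cv2.resize(d['frame'][130:280,210:310],(400,600)); b=cv2.resize(c['frame'][70:220,215:315],(400,600))
save('i',np.clip(np.hstack([a,b])*1.6,0,255).astype(np.uint8))
E
```

```text
0 [264.15933073 237.6125631 ]
20 [264.24622138 231.97752026]
40 [264.33501888 226.22840812]
60 [264.42578033 220.36209977]
80 [264.51856492 214.37536943]
100 [264.61343397 208.2648897 ]
0 [264.43763302 176.69367062]
20 [264.33813047 172.11813743]
40 [264.23723816 167.46940149]
60 [264.13493127 162.74585743]
80 [264.03118452 157.94585883]
100 [263.92597232 153.06771731]
[-0.56575338  0.46891571  1.66074282 -0.00326906  1.007081    0.91222005]
```

View pics/i.png

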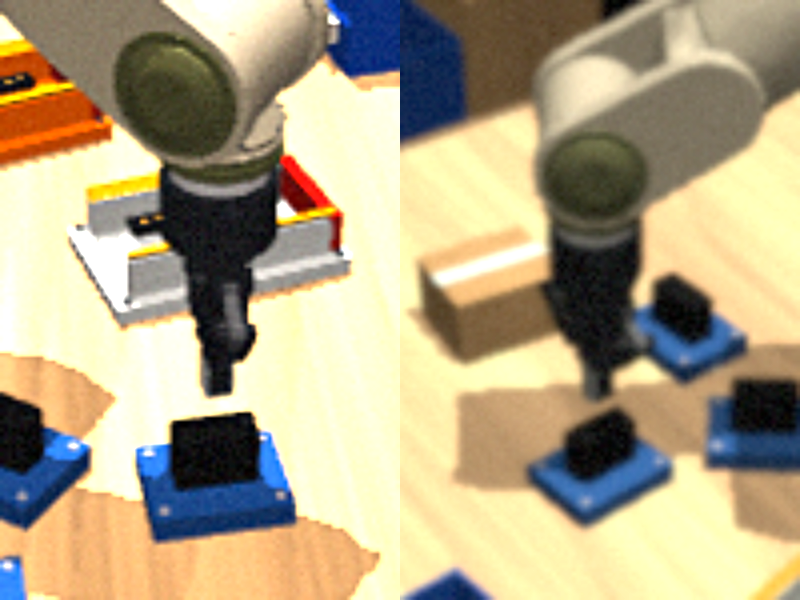

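Side and scene views agree: the fingertips are really about 37 mm above the reported TCP (tips at side (264,228), scene (264,168)). The gripper closed in the air above the grip and nothing moved. I'll correct by lowering the reported z to about -9.

drive_tool:
  series: "0 0 0 0 0 0 1; 0 0 0 0 0 0 1; 0 0 0 0 0 0 1; 0 0 0 0 0 0 1; 0 0 0 0 0 0 1; 0 0 0 0 0 0 1; -0.007 -0.004 0.2 0 0 0 1; -0.007 -0.004 0.4 0 0 0 1; -0.007 -0.004 0.5 0 0 0 1; -0.007 -0.004 0.56 0 0 0 1; -0.007 -0.004 0.56 0 0 0 1; -0.007 -0.004 0.56 0 0 0 1"

```text
time_s: 6.35
eef_pos: [497.4, -179.4, -9.3]
ee_rot: [0.003, 0.999, 0.047, 0.002]
force: [0.5, -0.6, -0.2]
grip_width: 0.999
```

drive_tool:
  series: "0 0 0 0 0 0 0; 0 0 0 0 0 0 0; 0 0 0 0 0 0 0; 0 0 0 0 0 0 0; 0 0 0 0 0 0 0; 0 0 0 0 0 0 0; 0 0 0 0 0 0 0; 0 0 0 0 0 0 0"
  newtons: 80

```text
time_s: 7.15
eef_pos: [497.7, -179.5, -8.8]
ee_rot: [0.003, 0.999, 0.047, 0.002]
force: [-1.4, 0.1, 6.6]
grip_width: 0.316
```

drive_tool:
  series: "0 0 -0.1 0 0 0 0; 0 0 -0.3 0 0 0 0; 0 0 -0.6 0 0 0 0; 0 0 -0.9 0 0 0 0; 0 0 -1 0 0 0 0; 0 0 -1 0 0 0 0; 0 0 -1 0 0 0 0"

```text
time_s: 7.85
eef_pos: [496.4, -178.3, 109.6]
ee_rot: [0.002, 0.999, 0.047, 0.001]
force: [-0.7, -0.1, -3.7]
grip_width: 0.318
```

```bash
python3 - <<'E'
from h import *
tcp()
c=eyes.capture('wrist'); 
for z in (100,120,130,140): blue(c,z)
d=eyes.capture('scene')
for x in (c,d):
  for t in('station','carrier_grip'):
    for r in nets.spot_in(t,x): print(t,r)
save('j',c['frame'])
E
```

```text
7.85 [ 496.36109072 -178.34368108  109.56145007] yaw 5.41438205135013 q [2.30077812e-03 9.98880871e-01 4.72316723e-02 9.38229529e-04] F [-0.69325527 -0.09099031 -3.71564214] 0.31820113809193706
[275.60692317 208.94518152] [  178   157   197   149 16582] ((497.4018249511719, -177.9038543701172), (84.55658721923828, 99.48589324951172), 5.38118314743042)
[275.60692317 208.94518152] [  178   157   197   149 16582] ((505.07940673828125, -177.1185302734375), (75.58026885986328, 88.9246826171875), 5.381190299987793)
[275.60692317 208.94518152] [  178   157   197   149 16582] ((508.9182434082031, -176.72584533691406), (71.09205627441406, 83.64411163330078), 5.381163597106934)
[275.60692317 208.94518152] [  178   157   197   149 16582] ((512.7571411132812, -176.33322143554688), (66.60395050048828, 78.36349487304688), 5.381198883056641)
station {'rect': [0.0, 175.0, 23.3, 246.7], 'confidence': 0.72}
station {'rect': [175.7, 150.2, 376.6, 390.3], 'confidence': 0.17}
carrier_grip {'rect': [390.5, 371.6, 449.1, 419.5], 'confidence': 0.69}
carrier_grip {'rect': [177.3, 149.7, 376.7, 390.5], 'confidence': 0.58}
carrier_grip {'rect': [230.1, 367.1, 241.2, 382.8], 'confidence': 0.44}
station {'rect': [375.5, 225.7, 439.4, 296.6], 'confidence': 0.86}
station {'rect': [274.8, 212.3, 346.4, 277.6], 'confidence': 0.62}
carrier_grip {'rect': [290.2, 167.9, 319.2, 188.1], 'confidence': 0.89}
carrier_grip {'rect': [274.7, 139.0, 303.9, 165.8], 'confidence': 0.83}
carrier_grip {'rect': [243.2, 144.7, 283.2, 174.3], 'confidence': 0.74}
```

Held: opening 0.318 (27 mm) and about 3.7 N of weight. The underside height is reported z + 8.8. Next I'll move sideways and up to view the station.

drive_tool:
  series: "0 0 -0.3 0 0 0 0; 0 -0.2 -0.6 0 0 0 0; 0.05 -0.5 -0.8 0 0 0 0; 0.05 -0.8 -0.8 0 0 0 0; 0.05 -1 -0.8 0 0 0 0; 0.05 -1 -0.8 0 0 0 0; 0.05 -1 -0.8 0 0 0 0"

```text
time_s: 8.85
eef_pos: [491.2, -58.1, 205.5]
ee_rot: [0.003, 0.999, 0.048, 0.001]
force: [0.5, -0.1, -3.3]
grip_width: 0.318
```

```bash
python3 - <<'E'
from h import *
tcp()
c=eyes.capture('wrist'); save('k',c['frame'])
for r in nets.spot_in('station',c): print(r)
np.save('k_cam.npy',{k:c[k] for k in c},allow_pickle=True)
E
```

```text
8.85 [491.22599463 -58.10394461 205.4922158 ] yaw 5.46432666930302 q [0.00271526 0.99885875 0.04766696 0.00129797] F [ 0.51751273 -0.0608029  -3.26936335] 0.3176796444053417
{'rect': [0.0, 0.0, 182.9, 238.2], 'confidence': 0.7}
```

View pics/k.png

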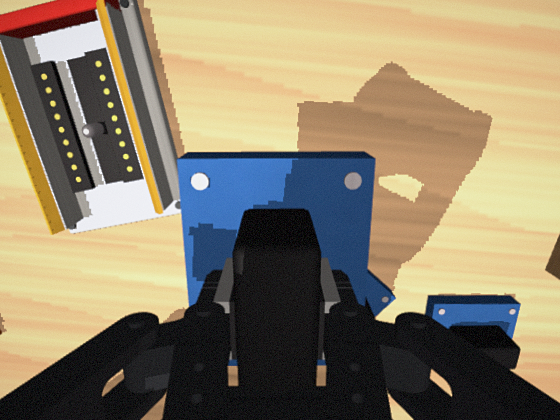

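The wrist view shows the station at upper left: the pin at about (90,129), red stop at the top, open end near (120,220). I'll shift so the whole station is in view, then fit its pose from the strips and red stop.

drive_tool:
  series: "0.3 0 -0.1 0 0 0 0; 0.6 -0.1 -0.2 0 0 0 0; 0.7 -0.1 -0.2 0 0 0 0; 0.7 -0.1 -0.2 0 0 0 0; 0.7 -0.1 -0.2 0 0 0 0"

```text
time_s: 9.45
eef_pos: [573.2, -39.7, 228.8]
ee_rot: [0.003, 0.999, 0.046, 0.0]
force: [-0.3, -0.1, -3.4]
grip_width: 0.321
```

```bash
cat > fit.py <<'E'
from h import *
import sys
tcp()
c=eyes.capture('wrist'); im=c['frame']
hsv=cv2.cvtColor(im,cv2.COLOR_RGB2HSV).astype(int)
red=((hsv[...,0]<6)|(hsv[...,0]>174))&(hsv[...,1]>150)&(hsv[...,2]>90)
yel=(hsv[...,0]>17)&(hsv[...,0]<32)&(hsv[...,1]>170)&(hsv[...,2]>110)
for nm,m in (('red',red),('yel',yel)):
    n,L,st,ce=cv2.connectedComponentsWithStats(m.astype(np.uint8))
    for i in range(1,n):
        if st[i,4]>150:
            pts=np.argwhere(L==i)[:,::-1].astype(np.float32)
            print(nm,st[i],np.round(cv2.boxPoints(cv2.minAreaRect(pts))).tolist())
o=im.copy()
save(sys.argv[1],cv2.resize(o[:300,:280],None,fx=2,fy=2,interpolation=cv2.INTER_CUBIC))
import pickle; pickle.dump(c,open('cam.pkl','wb'))
E
python3 fit.py l
```

```text
9.45 [573.2166576  -39.71047347 228.79716274] yaw 5.318894847634109 q [2.52430203e-03 9.98919683e-01 4.63992962e-02 4.47306370e-04] F [-0.26685346 -0.14613824 -3.43161242] 0.3210044550492412
red [  28   97  109   35 1549] [[27.0, 119.0], [134.0, 95.0], [138.0, 110.0], [30.0, 134.0]]
yel [ 130  107   56  177 1087] [[129.0, 108.0], [136.0, 106.0], [186.0, 283.0], [180.0, 285.0]]
yel [  25  130   74  171 2348] [[24.0, 131.0], [37.0, 127.0], [99.0, 297.0], [86.0, 302.0]]
```

View pics/l.png

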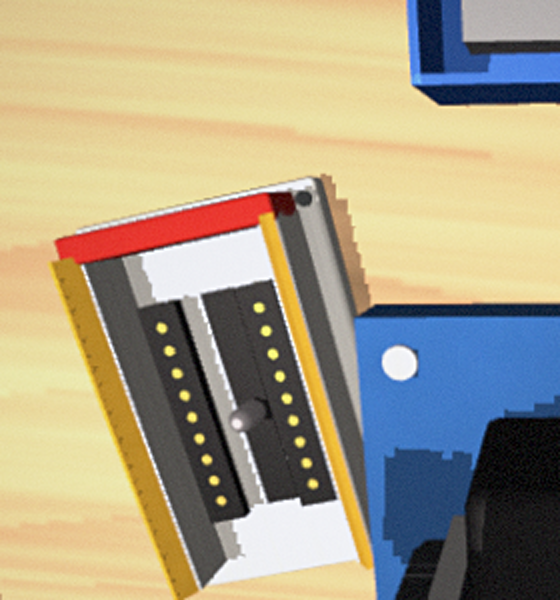

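Zoomed crop: pin tip at (237,424); dot rows run (162,328)–(222,501) and (260,308)–(313,485); the lower edge of the red stop runs (65,262)–(262,222).

```bash
python3 - <<'E'
from h import *
import pickle; from scipy.optimize import least_squares
c=pickle.load(open('cam.pkl','rb'))
h=lambda u,v:(u/2-.25,v/2-.25)
L0,L1,R0,R1=[atz(c,h(*p),34)[:2] for p in((162,328),(222,501),(260,308),(313,485))]
print('dots',L0,L1,R0,R1,'len',np.linalg.norm(L0-L1),np.linalg.norm(R0-R1),'sep',np.linalg.norm((L0+L1-R0-R1)/2))
for a,b in((L1,L0),(R1,R0)): print('yaw',np.degrees(np.arctan2(*(a-b)[::-1]*-1)))
ctr=(L0+L1+R0+R1)/4; v=(L0-L1+R0-R1); yaw=np.arctan2(v[1],v[0]); X=np.array([np.cos(yaw),np.sin(yaw)]);Y=np.array([-X[1],X[0]])
print('centre',ctr,'yaw',np.degrees(yaw))
f=lambda p,z:(lambda q:np.round([q@X,q@Y],1))(atz(c,h(*p),z)[:2]-ctr)
for nm,p,z in (('stopL',(80,258),54),('stopR',(255,225),54),('pin',(237,424),42),('stripTL',(143,307),34),('stripBL',(216,521),34),('stripTR',(273,280),34),('stripBR',(337,499),34),
  ('lipR outer top',(272,240),62),('lipR outer bot',(370,555),62),('lipL out top',(54,275),62),('lipL out bot',(175,590),62),('fenceLtop',(90,275),52),('fenceL bot',(200,575),52)): print(nm,f(p,z))
E
```

```text
dots [562.16774509 157.02326369] [469.90114732 129.61081355] [576.6323446  106.82181543] [483.8913103   80.18093793] len 96.25262327624634 96.49163588865446 sep 51.807514431483845
yaw 16.54670959149876
yaw 16.027291549793325
centre [523.14813682 118.40920765] yaw 16.286678516142654
stopL [89.2 42.8]
stopR [ 86.8 -43.3]
pin [-6.   0.1]
stripTL [60.4 32.1]
stripBL [-58.6  32.7]
stripTR [ 60.1 -36.6]
stripBR [-58.7 -36.1]
lipR outer top [ 78.7 -52. ]
lipR outer bot [-81.5 -54.9]
lipL out top [84.2 52.8]
lipL out bot [-82.   51.1]
fenceLtop [80.8 42.1]
fenceL bot [-80.5  41.3]
```

Fit: centre (523.1,118.4), yaw about 16.4°, and the pin at x ≈ -6, y ≈ 0. The stop face (87–89) and strip ends (±59–60) agree with the drawing. Target TCP is about (499.6,111.6) at yaw 16.4°.

drive_tool:
  series: "-0.1 -0.2 0 0 0 -0.1 0; -0.2 -0.5 0 0 0 -0.2 0; -0.35 -0.8 0 0 0 -0.3 0; -0.5 -1 0 0 0 -0.39 0; -0.5 -1 0 0 0 -0.39 0; -0.5 -1 0 0 0 -0.39 0"

```text
time_s: 10.1
eef_pos: [501.8, 74.0, 228.8]
ee_rot: [0.003, 0.99, 0.143, 0.001]
force: [1.1, 0.3, -3.3]
grip_width: 0.321
```

```bash
cat >> h.py <<'E'
def goal(x,y,z,yaw):
    s=telemetry.sense(); tcp()
    from scipy.spatial.transform import Rotation as Ro
    q=s['ee_rot']; R=Ro.from_quat([q[1],q[2],q[3],q[0]])
    a=np.radians(yaw)
    G=Ro.from_matrix(np.array([[np.cos(a),np.sin(a),0],[np.sin(a),-np.cos(a),0],[0,0,-1]]))
    d=R.inv().apply(np.array([x,y,z])-s['eef_pos'])/120
    w=(R.inv()*G).as_rotvec()/.5
    print('MOVE',np.round(d,3),np.round(w,3))
def st(x,y=0):  # TCP world xy for carrier at station x,y
    a=np.radians(16.4); c=np.array([523.1,118.4]); X=np.array([np.cos(a),np.sin(a)]);Y=np.array([-X[1],X[0]])
    return c+X*(x+.5)+Y*y
E
python3 -c "
from h import *
goal(*st(-25),120,16.4)"
```

```text
10.1 [501.76712647  73.95904039 228.80247185] yaw 16.470428291348448 q [2.85823412e-03 9.89684079e-01 1.43236603e-01 7.28196797e-04] F [ 1.1429226   0.27785615 -3.28172666] 0.3209200026016741
MOVE [ 0.071 -0.31   0.905] [ 0.012 -0.001  0.002]
```

drive_tool:
  series: "0.03 -0.15 0.1 0.01 0 0 0; 0.07 -0.31 0.3 0.01 0 0 0; 0.07 -0.31 0.6 0.01 0 0 0; 0.07 -0.31 0.9 0.01 0 0 0; 0.07 -0.31 1 0.01 0 0 0; 0.07 -0.31 1 0.01 0 0 0; 0.07 -0.31 1 0.01 0 0 0"

```text
time_s: 10.8
eef_pos: [500.7, 110.9, 110.1]
ee_rot: [0.001, 0.99, 0.143, 0.002]
force: [-0.1, -0.1, -3.1]
grip_width: 0.315
```

```bash
python3 - <<'E'
from h import *
goal(*st(-25),60,16.4)
c=eyes.capture('wrist'); d=eyes.capture('side'); e=eyes.capture('scene')
# predicted station features drawn on wrist
a=np.radians(16.4);X=np.array([np.cos(a),np.sin(a),0]);Y=np.array([-X[1],X[0],0]);C=np.array([523.1,118.4,0])
def line(im,cam,P,Q,col):
    p=proj(cam,[P,Q]); cv2.line(im,tuple(int(v) for v in np.round(p[0])),tuple(int(v) for v in np.round(p[1])),col,1)
o=c['frame'].copy()
for s in (1,-1): line(o,c,C+86*X+Y*s*43.5+[0,0,52],C-60*X+Y*s*43.5+[0,0,52],(0,255,0))
line(o,c,C+86*X+Y*43+[0,0,54],C+86*X-Y*43+[0,0,54],(0,255,255))
line(o,c,C+86*X+[0,0,28],C-60*X+[0,0,28],(255,0,255))
A=cv2.resize(o[40:360,110:440],None,fx=1.5,fy=1.5)
B=cv2.resize(d['frame'][120:240,190:320],None,fx=2.2,fy=2.2)
p=np.zeros((A.shape[0],B.shape[1],3),np.uint8); p[:B.shape[0]]=B
save('m',np.hstack([A,p])); print(A.shape,p.shape)
E
```

```text
10.8 [500.69471557 110.85640165 110.10845276] yaw 16.41847892066781 q [5.96287173e-04 9.89751850e-01 1.42788345e-01 1.55223742e-03] F [-0.08665968 -0.12967499 -3.07571878] 0.3146904449338774
MOVE [-0.009 -0.008  0.418] [ 0.003 -0.006  0.001]
(480, 495, 3) (480, 286, 3)
```

View pics/m.png

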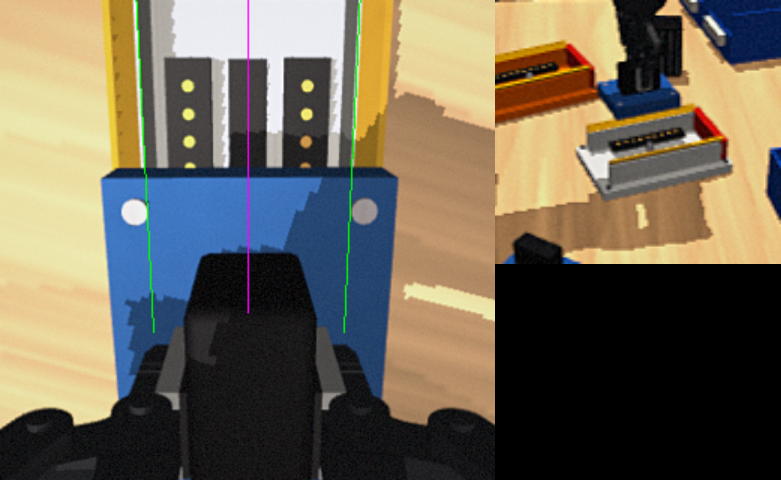

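The overlay agrees: the fence lines lie on the channel edges (columns 137 and 360) and the carrier is centred to about 1 mm. Descending now.

drive_tool:
  series: "-0.009 -0.008 0.2 0 0 0 0; -0.009 -0.008 0.4 0 0 0 0; -0.009 -0.008 0.48 0 0 0 0; -0.009 -0.008 0.53 0 0 0 0; -0.009 -0.008 0.56 0 0 0 0; -0.009 -0.008 0.58 0 0 0 0; -0.009 -0.008 0.6 0 0 0 0; -0.009 -0.008 0.6 0 0 0 0"

```text
time_s: 11.75
eef_pos: [499.6, 111.8, 38.3]
ee_rot: [0.001, 0.99, 0.143, 0.002]
force: [-0.3, -0.7, -4.4]
grip_width: 0.321
```

```bash
python3 -c "
from h import *
goal(*st(-25),33,16.4); print(telemetry.sense()['wrist_torque'])"
```

```text
11.75 [499.56638441 111.76033385  38.29296523] yaw 16.45064374547322 q [6.26242026e-04 9.89711012e-01 1.43066050e-01 1.95611973e-03] F [-0.27430419 -0.67638958 -4.43674347] 0.32070826945095143
MOVE [-0.001  0.002  0.044] [ 0.004 -0.007  0.002]
[-0.01076839  0.00722961  0.02446781]
```

drive_tool:
  series: "0 0 0.015 0 0 0 0; 0 0 0.025 0 0 0 0; 0 0 0.035 0 0 0 0; 0 0 0.042 0 0 0 0; 0 0 0.042 0 0 0 0; 0 0 0.042 0 0 0 0"

```text
time_s: 12.35
eef_pos: [499.6, 111.8, 33.3]
ee_rot: [0.001, 0.99, 0.143, 0.002]
force: [0.7, -0.6, -3.4]
grip_width: 0.323
```

drive_tool:
  series: "0 0 0.006 0 0 0 0; 0 0 0.01 0 0 0 0; 0 0 0.01 0 0 0 0; 0 0 0.01 0 0 0 0"

```text
time_s: 12.75
eef_pos: [499.8, 111.8, 32.8]
ee_rot: [0.001, 0.99, 0.143, 0.002]
force: [-3.6, -0.5, 5.7]
grip_width: 0.312
```

Contact: the force rose by about 9 N with the underside at about 41.6 mm, so it's resting on the pin tip. I'll hold briefly, then slide towards the stop with light pressure.

drive_tool:
  series: "0 0 0.004 0 0 0 0; 0 0 0.004 0 0 0 0; 0.012 0 0.004 0 0 0 0; 0.025 0 0.004 0 0 0 0; 0.037 0 0.004 0 0 0 0; 0.05 0 0.004 0 0 0 0; 0.062 0 0.004 0 0 0 0; 0.075 0 0.004 0 0 0 0; 0.085 0 0.004 0 0 0 0; 0.085 0 0.004 0 0 0 0"

```text
time_s: 13.75
eef_pos: [508.6, 114.5, 32.7]
ee_rot: [0.001, 0.99, 0.143, 0.001]
force: [-8.3, -1.9, 10.0]
grip_width: 0.317
```

```bash
python3 -c "
from h import *
goal(*st(-6),25.2,16.4)"
```

```text
13.75 [508.55283218 114.45736022  32.69295427] yaw 16.482935517348785 q [8.48398178e-04 9.89671962e-01 1.43345132e-01 9.28183887e-04] F [-8.30118993 -1.92654332  9.99530887] 0.3170532473197046
MOVE [0.08  0.003 0.063] [ 0.004 -0.003  0.003]
```

drive_tool:
  series: "0.01 0 0.004 0 0 0 0; 0.02 0 0.006 0 0 0 0; 0.03 0 0.008 0 0 0 0; 0.04 0 0.01 0 0 0 0; 0.05 0 0.01 0 0 0 0; 0.05 0 0.01 0 0 0 0"

```text
time_s: 14.35
eef_pos: [514.2, 116.1, 31.5]
ee_rot: [0.001, 0.99, 0.143, 0.001]
force: [0.4, -0.3, -3.7]
grip_width: 0.317
```

The tip is in the hole: the load is gone at z 31.5. I'll centre on the pin and lower.

drive_tool:
  series: "0.015 0 0.005 0 0 0 0; 0.03 0 0.01 0 0 0 0; 0.03 0 0.02 0 0 0 0; 0.03 0 0.03 0 0 0 0; 0.03 0 0.04 0 0 0 0; 0.03 0 0.04 0 0 0 0"

```text
time_s: 14.95
eef_pos: [517.5, 117.1, 26.4]
ee_rot: [0.001, 0.99, 0.143, 0.001]
force: [-0.8, -0.3, -3.7]
grip_width: 0.316
```

No side load. Now pressing down onto the strips.

drive_tool:
  series: "0 0 0.01 0 0 0 0; 0 0 0.01 0 0 0 0; 0 0 0.01 0 0 0 0; 0 0 0.025 0 0 0 0; 0 0 0.04 0 0 0 0; 0 0 0.05 0 0 0 0; 0 0 0.057 0 0 0 0; 0 0 0.062 0 0 0 0; 0 0 0.062 0 0 0 0; 0 0 0.062 0 0 0 0"

```text
time_s: 15.95
eef_pos: [517.7, 117.1, 19.5]
ee_rot: [0.001, 0.99, 0.143, 0.001]
force: [-4.6, -0.3, 8.1]
grip_width: 0.315
```

```bash
python3 -c "
from h import *
goal(*st(-6),19.2,16.4)"
```

```text
15.95 [517.66752052 117.10808536  19.50874513] yaw 16.486435077251777 q [9.15086126e-04 9.89667532e-01 1.43375349e-01 9.20848305e-04] F [-4.60133419 -0.32090149  8.13688494] 0.31525627333908457
MOVE [0.001 0.002 0.003] [ 0.004 -0.003  0.003]
```

drive_tool:
  series: "0 0 0.006 0 0 0 0; 0 0 0.01 0 0 0 0; 0 0 0.01 0 0 0 0; 0 0 0.01 0 0 0 0"

```text
time_s: 16.35
eef_pos: [517.7, 117.1, 19.1]
ee_rot: [0.001, 0.99, 0.143, 0.001]
force: [-5.2, 0.3, 9.8]
grip_width: 0.316
```

```bash
python3 - <<'E'
from h import *
tcp()
c=eyes.capture('wrist'); d=eyes.capture('side')
A=cv2.resize(c['frame'][40:360,110:440],None,fx=1.5,fy=1.5); B=cv2.resize(d['frame'][120:240,190:320],None,fx=2.2,fy=2.2)
p=np.zeros((A.shape[0],B.shape[1],3),np.uint8); p[:B.shape[0]]=B
save('n',np.hstack([A,p])); blue(c,48); tcp()
E
```

```text
16.35 [517.66225306 117.13592288  19.08694737] yaw 16.495540717007643 q [9.77660877e-04 9.89655996e-01 1.43453969e-01 1.00637182e-03] F [-5.22928333  0.30118859  9.78950794] 0.3162471825863449
[275.64312334 209.04578527] [  177   155   199   152 16905] ((533.17138671875, 122.05819702148438), (68.41641998291016, 79.7535171508789), 16.61382293701172)
16.45 [517.70798266 117.11936459  19.10869625] yaw 16.497534878005897 q [0.00099769 0.98965343 0.14347118 0.00105899] F [-5.66572626 -0.72897882 10.5099761 ] 0.3160641120648078
```

View pics/n.png

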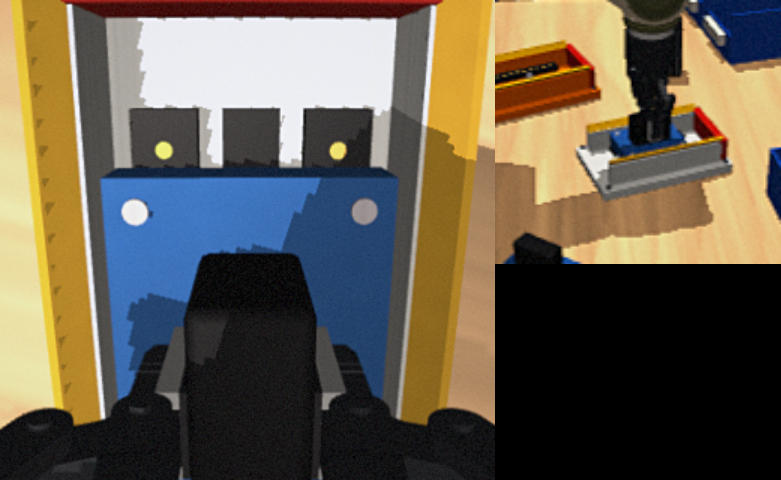

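The carrier sits square and level, deep in the channel between the lips. The blue width fits 79.8 mm at z = 48, which means the underside is at 28. Handing in.

```bash
python3 -c "
from h import *
print(ctrl.finish_job()); tcp()"
```

```text
the job is handed in; nothing more can be done
None
the job is handed in; nothing more can be done
```

The job is handed in at about 16.5 s of the 58 s allowed, with the carrier on the pin and still held pressed down. `ctrl.finish_job()` reports no verdict, so the evidence below is from my last checks.

**What I did:** I picked the farthest blue carrier, at about (497,-179), and lowered it onto the pin tip 25 mm short of the middle. I slid it towards the red stop until the pin found the hole (load vanished at x ≈ -10 mm), centred it at x ≈ -6 mm, lowered it and pressed it down.

**Last checks:**
- **Height:** the underside is at about 28 mm, from the reported tool height. The camera agrees: the carrier measures 79.8 mm wide at its expected top height of 48 mm.
- **Push:** about 14 N on the strips and pin, above the 11 N needed for fully down. I inferred the strip travel from height and force and did not read it directly.
- **Alignment:** yaw is within about 0.2° of the station and the tool tilts under 0.2°. A side load of about 5 N remains along the channel.
- **Grip:** still closed on the grip at 27 mm.

**What disagreed:** the reported tool point was about 37 mm lower than the real fingertips, so the first grasp closed in the air above the grip. Nothing was moved; I measured the offset in the side and scene views and corrected it. I never drove near the module, bin or carton and nothing hinted at contact, but I did not re-measure them.

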